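# Show the large angle cleat to the inspection camera

## Robot

A 7-joint arm with a two-finger parallel gripper is mounted at the origin on the work surface. World frame = base frame: x ahead of the robot, y to its left, z up, the work surface at z = 0. Lengths are in mm, angles in rad, forces in N, time in s.
With the tool pointing down it reaches from about 400 to 875 mm from the base axis. Payload 4.4 kg.
Tool frame: the origin (TCP) lies midway between the tips of the shut fingers; the grasp point (between the pads) lies 19 mm behind it; z points along the fingers, y is the line along which they close (so a half turn about z gives the same grasp; the last joint's range is limited). The gripper opens to 85 mm and grips with 20 to 120 N. Pads are 22 mm wide; open, the fingers measure 114 mm over their backs; the gripper's body (76 mm by 85 mm) begins 54 mm behind the grasp point. The pads swing forward as they close: fully open they stand 13 mm farther back than shut.
Start: joints at [-1.264, 0.628, 0.038, 1.517, -0.027, 0.996, -0.02], TCP at [236.723, 605.376, 231.313] pointing down, gripper open.
Joint ranges: [-3.06, 3.06], [-0.37, 2.12], [-1.25, 1.32], [0.18, 2.47], [-1.1, 4.24], [0.23, 1.98], [-2.94, 2.94]. Speed limits (rad/s): [2.57, 2.57, 3.14, 3.14, 3.14, 3.14, 3.14].

## Interface

Orientations are given as [roll, pitch, yaw] about the fixed x, y, z axes, in that order (R = Rz(yaw) Ry(pitch) Rx(roll)).
In Python, from cell import ctrl gives the robot as it stands.
- The arm moves only by the shell command python3 -m crank 'ROWS' [OPENING]. ROWS is JSON, a list that holds one entry, the list of rows, each a list of 4 numbers: the shift along the tool's x, y, z normalised to -1 to 1, where 1 is 2.5 cm, then the turn about the tool's z normalised to -1 to 1, where 1 is 0.08 rad. In form: [[[dx, dy, dz, turn], ...]]. A call has 1 to 12 rows; each row shifts and turns the commanded pose from where the row before left it, along the tool's axes as they then stand; what a row does not reach is not made up. A row lasts 1/12 s, in which the tool goes at most 41.7 mm and 7.16 degrees, less where a joint would pass 70% of its speed; a pose out of reach is approached as far as the arm can. A call with a number of a shift or a turn outside -1 to 1 is refused whole. A call with a gripper value outside its range is refused whole. OPENING is the closure, from -1 (fully open) to 1 (shut), set as the call begins (- or left out, the last holds). The fingers move at their own pace and stop on an object; the grip force is fixed at half the most. Time passes only in rows, so rows that do not move let the fingers close. It gives the time, the measured TCP pose, the force, the opening and the grip force at its end, in the units of the state.
- ctrl.read_state(): the state, without advancing time (a new reading comes with each control period).
- ctrl.get_image(name): name is "scene" or "top"; returns a dict with "img" (400x640x3 uint8, red, green, blue), "intrinsics" (3x3 intrinsics, pixels), "extrinsics" (4x4, takes a point from camera to world coordinates). Camera axes: x right, y up, looking along -z (the intrinsics and any distortion apply to the point x, -y, -z); pixel columns grow to the right and rows downward; lengths in mm; the calibration is good to about 2 mm. A picture is of the moment at which its call begins. There is no depth.
- ctrl.finish_job(): hands the job in; it is judged then, once.
Trained networks look in the newest picture that a camera, given by its name, has taken for a name from the list of things; names that differ only in an ending like _2 or _b are one class to them, and where a whole thing is asked for, a point or a joint stands for the part that bears it (a point fixed in the world has none). Each returns a list of dicts, best first, with "confidence" (0 to 1); they miss things now and then, are a little off and sometimes report something else, mostly with a low value. They report only what shows in the picture. A call takes as long as a camera call. They do not tell look-alikes from the thing itself.
- ctrl.find_in(camera, target): "position" ([row, column] in pixels, amid what is visible of it).
- ctrl.trace(camera, target): "mask" (400x640 bool, what is visible of it) and "position" ([row, column] in pixels, amid what is visible of it).
- ctrl.place_of(camera, target): "position" ([row, column] in pixels: a listed point, or the origin of a listed thing).
The state is a dict: "clock": time; "qpos": joint angles; "qd": joint speeds; "tau": joint torques, N m; "eef_pos": TCP position; "tool_rot": TCP orientation; "force": force on the tool from outside, world axes, zero at the start; "torque": the same for the moment, N m; "width": finger opening in mm; "gripper_force": force on a finger pad.
Only numpy, scipy, OpenCV 4.12 (cv2) and the standard library are available. Lean on these libraries where they do the work, as an engineer would, in place of code of your own. Each camera call takes 0.05 s, during which the arm holds its last target. There are 200 camera calls.

## Task

Slide the white backing panel out of its wooden rest and down into the slot of the inspection stand until it sits fully home, and let go of it. Then take the large steel angle cleat out of the tray (not the small one) and hold it in mid-air in front of the camera: the middle of the outer face of its upright leg on the lens axis, 18 cm from the lens, that face square to the lens (so the cleat leans back about 30 degrees) and the foot on the lower side, its top edge level. Finish while still holding it there, still, touching nothing else; leave the small cleat, the carton and the can where they are.

Things in the scene. Friction and masses are not known exactly. Their poses are not given: they have to be found in the camera images.
- panel: White plastic backing panel, a flat slab 110 (its x) x 8 thick (its y) x 140 high (its z) mm, 0.12 to 0.20 kg, standing upright in a wooden rest; loose. Origin: centre of its underside. It can be pinched across its 8 mm thickness by the top edge; the top 112 mm stand clear of the rest. It is the same either way round.
- rest: Wooden block 135 (x) x 36 (y) x 38 mm high with an open-topped groove along its x, 28 mm deep (floor 10 mm above the table) and 12 mm wide, in which the panel stands loosely. Fixed; its place and yaw vary. Origin: centre of its underside. Drawing the panel straight up 30 mm or more frees it.
- station: Inspection stand, fixed; place and yaw vary. Dark base plate 150 (x) x 370 (y, from -130 to +240) x 10 mm high. Origin: on the table under a bright disc (32 mm across, 3 high), which lies straight below where the part is shown. At y = -100 mm an aluminium slot block 135 x 32 x 40 mm high; at y = +205 mm a steel post, 20 mm thick, 265 high, carries the camera.
- slot_floor (a point): Centre of the slot's floor, at (0, -100, 12) mm in the stand's frame (12 mm above the table), axes as the stand's. The slot opens upwards, 28 mm deep (mouth 40 mm above the table), runs along the stand's x, 112.2 mm long, 10.2 wide, with a 3 mm chamfer round the mouth. Fully home, the panel's underside lies here, its top 152 mm above the table.
- camera: Black camera, 50 x 55 x 50 mm, round lens barrel 36 mm across. Origin: front of the lens, at (0, 156, 260) mm in the stand's frame. It looks along its -y: towards the slot, 30 degrees below level; its x is level, its z up, leaning 30 degrees to the stand's -y. Show the part at (0, -180, 0) mm of this frame: 170 mm above the table, over the disc, its x, y, z parallel to the camera's.
- cleat: Large steel L bracket, 0.22 to 0.34 kg, loose, on its foot in either compartment of the tray. Foot 40 (x) x 60 (y) x 8 mm thick; upright leg 40 (x) x 8 thick x 60 mm high overall at the +y end (y 22 to 30). Origin: centre of the foot's underside. The leg's outer face looks along +y. Gripped from above across its 40 mm width (closing along x), the leg keeps that face clear.
- cleat_face (a point): Middle of the outer face of the large cleat's upright leg: (0, 30, 30) mm in the cleat's frame, axes as the cleat's.
- small_cleat: Small steel angle cleat of the same form, 30 wide, legs 40 mm, 6 mm thick, in the other compartment; to be left alone. Origin: centre of its foot's underside.
- tray: Black plastic tray 250 (x) x 130 (y) x 34 mm high, walls and floor 5 mm, one cross wall halfway along x, open on top; fixed, its place and yaw vary. Origin: centre of its underside.
- carton: Closed cardboard carton 85 x 130 x 65 mm high, bystander. Origin: centre of its underside.
- can: Metal can 64 mm across, 110 mm high, bystander. Origin: centre of its underside.
Things that resemble listed ones, but are neither listed nor needed, are in the scene too. Of the things like the panel, leave any that is orange; of the rest the larger one is meant. What is shaped like the cleat but turquoise is not meant.

How it is judged (in metres and radians):
On the way:
1. the panel sits fully home in the stand's slot and is let go (horizontal distance between panel and slot_floor below 0.006 m and z of panel in the frame of slot_floor between -0.004 and 0.004 m and angle between panel's own z axis and vertical below 0.12 rad and angle between the y axis of panel and the y axis of slot_floor, either way round below 0.1 rad and contact force between the fingers and panel below 0.2 N), for 0.3 s.
At the end, for the whole second after the job is handed in: Panel upright in the slot (underside within 4 mm of its floor, 6 mm of its centre), untouched. Large cleat held by the fingers, still, touching nothing else: face centre within 15 mm of the lens axis (x, z), 180 +/- 20 mm from the lens, turned and rolled within 0.17 rad, foot down (all of step 1 and x of cleat_face in the frame of camera between -0.015 and 0.015 m and y of cleat_face in the frame of camera between -0.2 and -0.16 m and z of cleat_face in the frame of camera between -0.015 and 0.015 m and angle between the y axis of cleat and the y axis of camera, either way round below 0.17 rad and angle between the z axis of cleat and the z axis of camera, either way round below 0.17 rad and y of cleat in the frame of camera below -0.19 m and z of cleat in the frame of camera below -0.01 m and height (world z) of cleat_face above 0.14 m and contact force between cleat and the fingers above 1 N and contact force between cleat and station below 0.2 N and contact force between cleat and panel below 0.2 N and linear speed of cleat below 0.02 m/s and angular speed of cleat below 0.15 rad/s); the arm keeps its last pose, push and grip.
It fails at once if the small cleat is moved more than 30 mm (distance of small_cleat from where it was at the start of the episode above 0.03 m).
It fails at once if the carton is moved more than 30 mm (distance of carton from where it was at the start of the episode above 0.03 m).
It fails at once if the can is moved more than 30 mm (distance of can from where it was at the start of the episode above 0.03 m).
It also fails if it takes over 54 s, if anything falls off the work surface, if the arm or the gripper's body presses on something with over 40 N, if the wrist force passes 120 N, or if a joint passes its speed limit or range.

## Working session

There is one attempt and no reset: what is moved stays moved. The work goes in short steps, Python scripts to look and compute and a shell command to move; the robot and the scene stay as the last step left them, time stands still between calls to the robot, and variables do not carry over. Pictures are saved under pics/ and viewed, at most 10 in all, crops included, and the job is handed in when it is done.

```bash
ls; mkdir -p pics; python3 - <<'E'
from cell import ctrl
import cv2,numpy as np
print(ctrl.read_state())
for c in("scene","top"):
    d=ctrl.get_image(c);cv2.imwrite(f"pics/{c}0.png",d["img"][:,:,::-1]);print(c,np.round(d["intrinsics"],1).tolist(),np.round(d["extrinsics"],4).tolist(),[k for k in d])
    np.savez(f"{c}.npz",K=d["intrinsics"],E=d["extrinsics"])
    for t in("panel","rest","station","slot_floor","camera","cleat","cleat_face","small_cleat","tray","carton","can"):
        print(t,[(np.round(x["position"]).astype(int).tolist(),round(x["confidence"],2)) for x in ctrl.place_of(c,t)][:4])
E
```

```text
pics
{'clock': 0.0, 'qpos': array([-1.26382041,  0.62933902,  0.03842638,  1.51838935, -0.02700901,
        0.99629372, -0.01999483]), 'qd': array([ 0.00134238,  0.00040863,  0.00076319, -0.00068027, -0.00104628,
        0.00024046,  0.00152775]), 'tau': array([ 3.31291776e-04, -5.63402796e+01,  1.22558031e+00, -1.93439358e+01,
        1.08412243e-02,  1.05914733e-02,  3.62030939e-07]), 'eef_pos': array([236.46258649, 604.78104815, 230.38658362]), 'tool_rot': array([-3.13968064e+00,  8.62321998e-06,  2.76882912e+00]), 'force': array([-1.36699695, -0.01333631, -0.52105211]), 'torque': array([ 0.00955486,  0.01197082, -0.0446697 ]), 'gripper_force': 0.0, 'width': 85.6076282112452}
scene [[364.4, 0.0, 316.7], [0.0, 364.4, 200.5], [0.0, 0.0, 1.0]] [[0.8717, -0.3617, 0.3307, 859.1898], [0.4899, 0.6253, -0.6075, -613.5179], [0.0129, 0.6915, 0.7223, 831.7257], [0.0, 0.0, 0.0, 1.0]] ['img', 'intrinsics', 'extrinsics']
panel [([240, 247], 0.76), ([258, 304], 0.65), ([216, 286], 0.6), ([279, 358], 0.59)]
rest [([259, 304], 0.6)]
station [([186, 351], 0.64)]
slot_floor [([209, 343], 0.78)]
came
[... 279 characters left out ...]
], [0.0, 472.8, 201.2], [0.0, 0.0, 1.0]] [[0.0275, 0.9861, -0.1639, 299.9209], [-0.9996, 0.0282, 0.0017, -68.5059], [0.0063, 0.1638, 0.9865, 1652.7174], [0.0, 0.0, 0.0, 1.0]] ['img', 'intrinsics', 'extrinsics']
panel [([245, 304], 0.59), ([205, 333], 0.51), ([258, 337], 0.43)]
rest [([208, 334], 0.81)]
station [([204, 243], 0.94), ([202, 337], 0.57)]
slot_floor [([202, 270], 0.56), ([167, 329], 0.24)]
camera [([197, 178], 0.84)]
cleat [([194, 400], 0.72), ([197, 436], 0.51)]
cleat_face [([189, 390], 0.7), ([196, 428], 0.52), ([165, 327], 0.41)]
small_cleat [([230, 389], 0.59)]
tray [([160, 284], 0.74), ([209, 390], 0.7)]
carton [([163, 328], 0.77)]
can [([157, 283], 0.9), ([194, 397], 0.67)]
```

```bash
python3 - <<'E'
import cv2
a=cv2.imread("pics/scene0.png");cv2.imwrite("pics/scene0c.png",cv2.resize(a[60:400,160:480],None,fx=1.76,fy=1.76,interpolation=2))
a=cv2.imread("pics/top0.png");cv2.imwrite("pics/top0c.png",cv2.resize(a[110:310,150:470],None,fx=2.5,fy=2.5,interpolation=2))
E
```

```text
(no output)
```

View pics/scene0c.png

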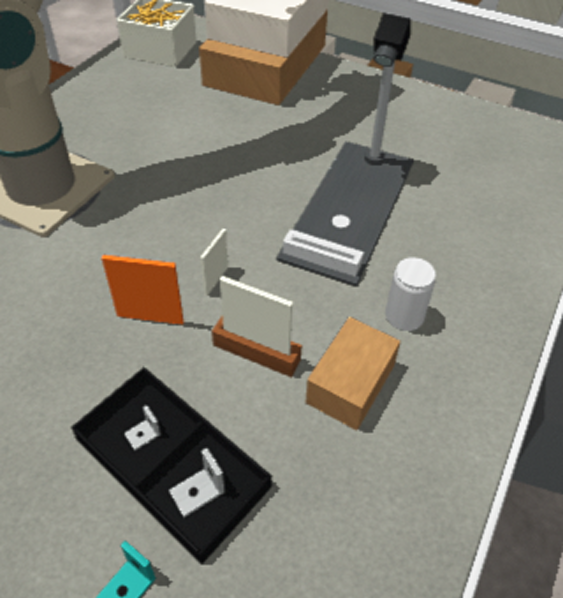

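View pics/top0c.png

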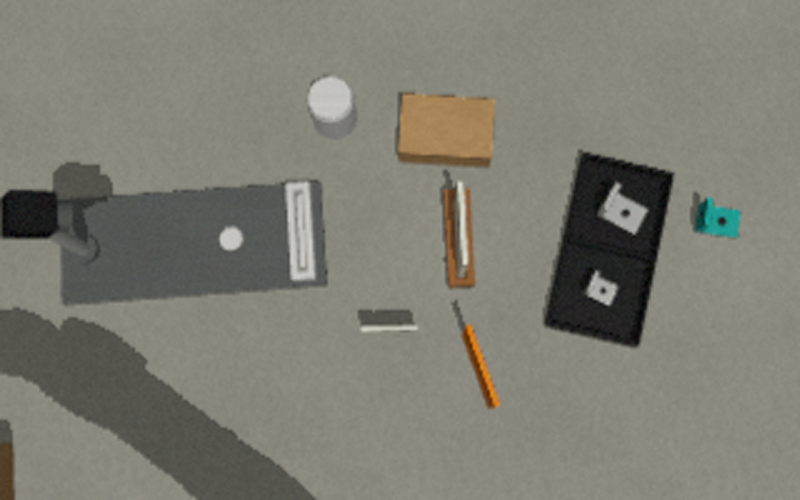

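The scene shows these look-alikes, in full-frame scene pixels as (row, col):
- **Panels:** white one in the rest at (239,306), smaller loose white one at (209,282), orange one at (225,241). The one meant is at (239,306), because it is the larger white one and stands in the rest.
- **Cleats:** large steel one in the near/right tray compartment at (335,271), small steel one at (304,241), turquoise one at (387,231). The one meant is at (335,271).

The top view agrees: panel (203,334), large cleat (194,399), small cleat (225,391), turquoise (198,437).

```bash
cat > lib.py <<'E'
import numpy as np,cv2
from scipy.optimize import minimize
from scipy.spatial.transform import Rotation as R
CAM={c:np.load(f"{c}.npz") for c in("scene","top")}
def proj(c,P):
    K,E=CAM[c]["K"],CAM[c]["E"]; p=(np.asarray(P,float)-E[:3,3])@E[:3,:3]
    p=p*[1,-1,-1]; q=p@K.T; return q[:,:2]/q[:,2:]          # (col,row)
def ray(c,rc,z):
    K,E=CAM[c]["K"],CAM[c]["E"]; d=np.linalg.inv(K)@[rc[1],rc[0],1]
    d=E[:3,:3]@(d*[1,-1,-1]); o=E[:3,3]; return o+d*(z-o[2])/d[2]
def box(x,y,z):
    return np.array([[a,b,c] for a in x for b in y for c in z],float)
def render(c,boxes,T,roi,s=8):
    r0,r1,c0,c1=roi; im=np.zeros(((r1-r0)*s,(c1-c0)*s),np.uint8)
    for b in boxes:
        q=(proj(c,b@T[:3,:3].T+T[:3,3])-[c0,r0]+.5)*s-.5
        cv2.fillConvexPoly(im,cv2.convexHull(np.round(q*16).astype(np.int32)),255,shift=4)
    return cv2.resize(im,(c1-c0,r1-r0),interpolation=cv2.INTER_AREA)/255.
def pose(x,y,yaw,z=0):
    T=np.eye(4);T[:3,:3]=R.from_euler("z",yaw).as_matrix();T[:3,3]=x,y,z;return T
def fit(masks,boxes,p0,z=0,step=(8,8,.1)):
    rois={}
    for c,m in masks.items():
        r,k=np.nonzero(m);rois[c]=(max(r.min()-8,0),min(r.max()+9,400),max(k.min()-8,0),min(k.max()+9,640))
    def f(p):
        return sum(np.abs(m[rois[c][0]:rois[c][1],rois[c][2]:rois[c][3]]-render(c,boxes,pose(p[0],p[1],p[2],z),rois[c])).sum()/m.sum() for c,m in masks.items())
    best=None
    for k in range(3):
        x=np.array(p0 if best is None else best.x)
        S=[x]+[x+np.eye(3)[i]*step[i]*(.5**k)*(-1)**k for i in range(3)]
        r=minimize(f,x,method="Nelder-Mead",options=dict(initial_simplex=S,xatol=.02,fatol=1e-5,maxiter=200))
        if best is None or r.fun<best.fun:best=r
    return best.x,best.fun
E
python3 - <<'E'
from lib import *
from cell import ctrl
M={};ov=[]
for c in("scene","top"):
    im=ctrl.get_image(c)["img"][:,:,::-1].copy()
    for t in("panel","rest","station","camera","cleat","tray"):
        for i,x in enumerate(ctrl.trace(c,t)[:4]):
            m=x["mask"];M[f"{c}_{t}_{i}"]=m
            r,k=np.nonzero(m);print(c,t,i,np.round(x["position"]),round(x["confidence"],2),m.sum(),r.min(),r.max(),k.min(),k.max())
np.savez("masks.npz",**M)
for c,n,rc,z in (("top","disc",(205,242),13),("top","slot",(202,270),40),("top","rest",(204,333),38),("top","cleat",(194,399),13),("scene","cleat",(338,271),13)):print(n,ray(c,rc,z).round())
E
```

```text
scene panel 0 [207. 279.] 0.61 366 190 227 274 288
scene panel 1 [220. 243.] 0.58 1366 205 243 218 263
scene panel 2 [239. 304.] 0.57 1192 218 260 285 325
scene rest 0 [259. 310.] 0.64 604 243 272 280 330
scene station 0 [175. 361.] 0.79 4251 68 221 316 393
scene camera 0 [ 84. 383.] 0.84 499 68 96 372 392
scene cleat 0 [340. 275.] 0.86 574 315 352 256 286
scene cleat 1 [388. 233.] 0.61 562 368 399 214 247
scene cleat 2 [306. 243.] 0.34 230 291 314 232 250
scene tray 0 [321. 257.] 0.67 5617 269 379 200 313
top panel 0 [200. 334.] 0.7 174 184 220 331 336
top panel 1 [257. 340.] 0.59 121 242 271 335 347
top rest 0 [208. 328.] 0.64 195 186 225 327 339
top station 0 [205. 223.] 0.62 4901 183 231 150 279
top camera 0 [199. 163.] 0.77 504 186 205 150 178
top cleat 0 [195. 398.] 0.57 200 185 203 390 407
top cleat 1 [201. 438.] 0.46 191 190 204 428 445
top cleat 2 [206. 223.] 0.43 4957 183 231 150 281
top tray 0 [211. 389.] 0.95 2519 171 247 368 418
top tray 1 [193. 398.] 0.73 216 184 203 389 407
disc [551. 193.  13.]
slot [560.  93.  40.]
rest [ 560. -125.   38.]
cleat [ 606. -358.   13.]
cleat [ 607. -356.   13.]
```

```bash
python3 - <<'E'
from lib import *
M=np.load("masks.npz");f=lambda **k:{c:M[v].astype(float) for c,v in k.items()}
def show(n,masks,boxes,p0,z=0):
    for sel in (masks,{"scene":masks["scene"]},{"top":masks["top"]}):
        p,e=fit(sel,boxes,p0,z);print(n,"+".join(sel),p.round(3),round(e,3),flush=True)
panel=[box((-55,55),(-4,4),(0,140))]
rest=[box((-67.5,67.5),(-18,18),(0,38))]
# panel+rest union
u={c:np.maximum(M[a],M[b]).astype(float) for c,a,b in(("scene","scene_panel_2","scene_rest_0"),("top","top_panel_0","top_rest_0"))}
show("rest+panel",u,rest+[panel[0]+[0,0,10]],(560,-128,1.5))
show("panel",f(scene="scene_panel_2",top="top_panel_0"),[box((-55,55),(-4,4),(28,140))],(560,-128,1.5),10)
cl=[box((-20,20),(-30,30),(0,8)),box((-20,20),(22,30),(0,60))]
best=min((fit(f(scene="scene_cleat_0",top="top_cleat_0"),cl,(606,-357,y),5) for y in np.arange(8)*.785),key=lambda r:r[1])
show("cleat",f(scene="scene_cleat_0",top="top_cleat_0"),cl,best[0],5)
show("tray",f(scene="scene_tray_0",top="top_tray_0"),[box((-125,125),(-65,65),(0,34))],(590,-330,1.4))
a=np.radians(30)
Rc=R.from_euler("x",30,degrees=True).as_matrix() # cam y up-back: looks along -y, 30 below level
st=[box((-75,75),(-130,240),(0,10)),box((-67.5,67.5),(-116,-84),(0,40)),box((-10,10),(195,215),(0,265)),
 box((-25,25),(20,75),(-25,25))@Rc.T+[0,156,260]]
show("station",f(scene="scene_station_0",top="top_station_0"),st,(551,193,.06))
im={c:cv2.imread(f"pics/{c}0.png").min(2) for c in("scene","top")}
# bright slot block near its place
for c,roi in(("top",(183,226,262,280)),("scene",(185,222,318,370))):
    m=np.zeros((400,640));r0,r1,c0,c1=roi;g=im[c][r0:r1,c0:c1];print(c,np.percentile(g,[10,50,90]))
    print(g[::4,::1 if c=="top" else 3])
E
```

```text
rest+panel scene+top [ 5.60314e+02 -1.25015e+02  8.90000e-02] 0.326
rest+panel scene [ 5.61301e+02 -1.25563e+02  6.30000e-02] 0.054
rest+panel top [555.698 -78.357   1.401] 1.037
panel scene+top [ 5.60190e+02 -1.24718e+02  8.10000e-02] 0.318
panel scene [ 5.62284e+02 -1.27143e+02  7.00000e-02] 0.042
panel top [542.499 -77.623   1.652] 1.116
cleat scene+top [ 6.06391e+02 -3.55488e+02 -5.02000e-01] 0.246
cleat scene [ 6.06993e+02 -3.55608e+02 -4.86000e-01] 0.075
cleat top [ 6.04829e+02 -3.55886e+02 -4.91000e-01] 0.145
tray scene+top [ 550.255 -336.414    2.938] 0.301
tray scene [ 634.55  -308.658    0.842] 0.827
tray top [ 549.026 -336.187    2.936] 0.136
station scene+top [5.51301e+02 1.94293e+02 1.02000e-01] 0.101
station scene [5.52830e+02 1.94635e+02 9.80000e-02] 0.058
station top [5.50242e+02 1.93365e+02 1.01000e-01] 0.026
top [ 85. 126. 191.]
[[ 80  67 118 156 161 160 158 175 175 175 189 151  98  92  86  86 104 124]
 [ 81  88 140 187 187 155 127 136 154 173 189 175 111  90  88  87  90 121]
 [ 87  82 114 184 190 169 150 185 184 171 189 191 121  85  88  86  79 121]
 [ 85  84  90 18
[... 658 characters left out ...]
234 239  83  83  83  82]
 [146 140 145  93  80  81  83  84  82  83  82 106 129  87  84  85  81  81]
 [146 144 238 228 238 239 123  82  82  80  84  82  83  87  83  84  81  82]
 [144 170 237 222 148 133 167 230 237 236 160  88  85  83  88  82  82  81]
 [142 127 135 136 132 165 236 238 150 137 160 225 235 237 205  99  81  82]
 [ 85  80  90 128 138 134 134 137 127 145 220 237 182 136 148 235 101  78]
 [148  66  45  75  83  80  88 128 136 135 134 134 127 140 210 178  82 128]
 [148 149 148 145 148  76  46  74  83  79  83 112 134 134 135  97  48 141]
 [146 147 148 147 147 144 142 144 146  77  45  70  85  84  87  81  80 150]
 [148 147 148 145 148 146 151 145 147 146 147 146 145  75  48  68 150 151]]
```

```bash
cat >> lib.py <<'E'
def go(p,ang):
    "needed turn (units), then shift (units) in tool axes after the turn; ang = world angle of tool y"
    from cell import ctrl
    s=ctrl.read_state();yaw=s["tool_rot"][2];cur=yaw-np.pi/2
    d=(ang-cur+np.pi/2)%np.pi-np.pi/2
    a=cur+d;ty=np.array([np.cos(a),np.sin(a),0]);tx=np.array([-np.sin(a)*1,np.cos(a),0])
    M=R.from_euler("xyz",s["tool_rot"]).as_matrix();M=R.from_euler("z",d).as_matrix()@M
    sh=M.T@(np.array(p)-s["eef_pos"])/25
    print("t",round(float(s["clock"]),2),"pos",s["eef_pos"].round(1),"angy",round(cur,3),"q7",s["qpos"][6].round(2),"turn",round(-d/.08,2),"or",round((-d+np.sign(d)*np.pi)/.08,2),"shift",sh.round(2),"w",round(float(s["width"]),1),"F",s["force"].round(1))
E
python3 - <<'E'
from lib import *
for n,c,rc,z in(("panel top","top",(202.,334.),150),):print(n,ray(c,rc,z).round(1))
im=cv2.imread("pics/top0.png").min(2)[178:230:2,326:342];print(im)
go((561,-127.5,200),np.pi/2+.07)
E
```

```text
panel top [ 548.5 -123.8  150. ]
[[126  87  76 112 123 122 124 125 125 122 124 124 127 128 128 125]
 [127 104  82  78 120 124 124 125 124 123 123 122 121 123 125 127]
 [122 126  87  76  77 120 125 151 149 126 127 123 123 123 124 127]
 [115  81  78  81  76 112  86 188 191 136 116 115 120 123 125 127]
 [ 87  69  59  39  30  28  72 179 192 140  72  48 119 126 125 128]
 [ 90  52  55  37  30  30  84 153 187 171  92  51 119 129 126 124]
 [ 90  66  63  38  29  47  86 146 186 165  86  54 106 124 123 127]
 [126  75  61  39  33  60  86 119 184 197 114  52 106 121 126 127]
 [128  76  56  42  34  44  85 101 180 193 107  52  97 126 126 125]
 [128  81  54  41  32  46  88  98 185 197 111  56  87 123 128 127]
 [127  81  47  51  36  28  85  85 187 196 113  54  92 124 128 131]
 [130  91  58  57  35  34  81  82 187 192 115  59  74 122 129 127]
 [129  92  48  49  31  24  79  89 185 192 123  62  73 123 128 127]
 [129  92  52  55  38  26  72  88 188 194 136  68  55 121 130 130]
 [129 104  58  55  35  34  63  85 155 188 168  89  50 120 125 129]
 [130 129  68  48  37  30  60  87 153 188 165  87  56 120 130 132]
 [132 128  80  59  56  38  56  88 121 185 178  95  56 110 131 130]
 [133 123  73  58  55  29  60  86 110 186 193 105  53 103 129 132]
 [131 101  63  53  54  54  45  86  97 187 196 108  53  89 123 132]
 [130 131  84  57  54  52  48  83  97 113 101  64  52  85 126 129]
 [132 131  85  54  56  49  52  86 121 121  68  55  50  71 124 130]
 [131 131  94  53  56  55  49  90 107  95  49  52  56  69 125 129]
 [127 128  88  51  52  56  53  55  53  54  49  55  54  55 117 126]
 [131 130 130  76  48  62  56  58  57  52  54  51  68  84 120 123]
 [131 132 134 130 127 129 130 130 129 129 126 127 125 128 126 126]
 [129 129 127 128 127 132 127 129 129 129 127 127 125 128 127 128]]
t 1.9 pos [236.7 605.4 231.3] angy 1.198 q7 -0.02 turn -5.53 or 33.74 shift [-10.89 -30.15   1.25] w 85.7 F [-1.1 -0.1 -0.1]
```

```bash
python3 -m crank '[[[0,0,0,-0.92],[0,0,0,-0.92],[0,0,0,-0.92],[0,0,0,-0.92],[0,0,0,-0.92],[0,0,0,-0.92],[-0.35,-0.97,0.04,0],[-0.35,-0.97,0.04,0],[-0.35,-0.97,0.04,0],[-0.35,-0.97,0.04,0],[-0.35,-0.97,0.04,0],[-0.35,-0.97,0.04,0]]]' -1
python3 -m crank '[[[-0.35,-0.97,0.04,0],[-0.35,-0.97,0.04,0],[-0.35,-0.97,0.04,0],[-0.35,-0.97,0.04,0],[-0.35,-0.97,0.04,0],[-0.35,-0.97,0.04,0],[-0.35,-0.97,0.04,0],[-0.35,-0.97,0.04,0],[-0.35,-0.97,0.04,0],[-0.35,-0.97,0.04,0],[-0.35,-0.97,0.04,0],[-0.35,-0.97,0.04,0]]]'
python3 -m crank '[[[-0.35,-0.97,0.04,0],[-0.35,-0.97,0.04,0],[-0.35,-0.97,0.04,0],[-0.35,-0.97,0.04,0],[-0.35,-0.97,0.04,0],[-0.35,-0.97,0.04,0],[-0.35,-0.97,0.04,0],[-0.35,-0.97,0.04,0],[-0.35,-0.97,0.04,0],[-0.35,-0.97,0.04,0],[-0.35,-0.97,0.04,0],[-0.35,-0.97,0.04,0],[0,0,0,0]]]' 
python3 -c "
from lib import *
go((560,-126.5,111),np.pi/2+.068)"
```

```text
clock: 2.9
eef_pos: [299.6, 462.7, 225.4]
tool_rot: [3.141, 0.0, -3.073]
force: [0.9, 0.5, -0.1]
width: 85.3
gripper_force: 0.0
clock: 3.9
eef_pos: [424.4, 179.6, 213.5]
tool_rot: [3.141, 0.001, -3.073]
force: [0.3, -0.4, 0.8]
width: 85.4
gripper_force: 0.0
t 3.9 pos [424.4 179.6 213.5] angy -4.644 q7 1.14 turn 0.01 or -39.26 shift [ -4.58 -12.59   4.1 ] w 85.4 F [ 0.3 -0.4  0.8]$[0]: bad value
```

```bash
python3 -m crank '[[[-0.36,-0.97,0,0],[-0.36,-0.97,0,0],[-0.36,-0.97,0,0],[-0.36,-0.97,0,0],[-0.36,-0.97,0,0],[-0.36,-0.97,0,0],[-0.36,-0.97,0,0],[-0.36,-0.97,0,0],[-0.36,-0.97,0,0],[-0.36,-0.97,0,0],[-0.36,-0.97,0,0],[-0.36,-0.97,0,0]]]' 
python3 -m crank '[[[-0.2,-0.7,0,0],[0,0,0,0],[0,0,0,0]]]' 
python3 -c "
from lib import *
from cell import ctrl
go((560,-126.5,111),np.pi/2+.068)
d=ctrl.get_image('scene')['img'][:,:,::-1];t=ctrl.get_image('top')['img'][:,:,::-1]
cv2.imwrite('pics/a.png',np.vstack([cv2.resize(d[140:290,230:370],(560,600))[:300*2:1][:300],cv2.resize(t[160:240,290:430],(560,300))]))"
```

```text
clock: 4.9
eef_pos: [552.1, -103.5, 213.5]
tool_rot: [-3.142, 0.0, -3.073]
force: [0.7, -0.2, 0.1]
width: 85.7
gripper_force: 0.0
clock: 5.15
eef_pos: [557.7, -120.4, 213.1]
tool_rot: [-3.141, -0.0, -3.075]
force: [-0.3, 1.4, 0.2]
width: 85.8
gripper_force: 0.0
t 5.15 pos [ 557.7 -120.4  213.1] angy -4.646 q7 1.77 turn -0.02 or 39.25 shift [-0.07 -0.25  4.09] w 85.8 F [-0.3  1.4  0.2]
```

```bash
python3 -m crank '[[[0,-0.25,0.8,0],[0,0,0.8,0],[0,0,0.8,0],[0,0,0.8,0],[0,0,0.7,0],[0,0,0.2,0],[0,0,0,0]]]' 
python3 -m crank '[[[0,0,0,0],[0,0,0,0],[0,0,0,0],[0,0,0,0],[0,0,0,0],[0,0,0,0],[0,0,0,0],[0,0,0,0],[0,0,0,0]]]' 1
python3 -m crank '[[[0,0,-0.4,0],[0,0,-0.8,0],[0,0,-0.8,0],[0,0,-0.8,0],[0,0,0,0]]]' 
python3 -c "
from lib import *
go((561,94,170),np.pi/2+.1)"
```

```text
clock: 5.83
eef_pos: [557.1, -124.0, 109.7]
tool_rot: [3.14, -0.003, -3.071]
force: [-0.3, -0.1, 0.0]
width: 85.4
gripper_force: 0.0
clock: 6.58
eef_pos: [558.5, -125.4, 111.3]
tool_rot: [3.142, 0.001, -3.073]
force: [-0.5, 0.9, 5.7]
width: 7.2
gripper_force: 59.5
clock: 7.0
eef_pos: [560.5, -126.2, 184.5]
tool_rot: [-3.14, 0.006, -3.073]
force: [0.5, -0.2, -1.5]
width: 7.2
gripper_force: 58.6
t 7.0 pos [ 560.5 -126.2  184.5] angy -4.644 q7 1.78 turn -0.39 or 38.88 shift [-0.9   8.76  0.57] w 7.2 F [ 0.5 -0.2 -1.5]
```

```bash
python3 -m crank '[[[0,0.97,0,-0.39],[-0.1,0.97,0,0],[-0.1,0.97,0,0],[-0.1,0.97,0,0],[-0.1,0.97,0,0],[-0.1,0.97,0,0],[-0.1,0.97,0,0],[-0.1,0.97,0,0],[-0.1,0.97,0,0],[0,0,0.4,0],[0,0,0.2,0],[0,0,0,0]]]' 
python3 - <<'E'
from lib import *
from cell import ctrl
go((561.4,94.6,170),np.pi/2+.1)
ims=[ctrl.get_image(c)["img"][:,:,::-1] for c in("scene","top")]
a=cv2.resize(ims[0][150:240,295:405],(660,540),interpolation=2);cv2.imwrite("pics/b.png",a)
cv2.imwrite("pics/b_s.png",ims[0]);cv2.imwrite("pics/b_t.png",ims[1])
M={}
for c in("scene","top"):
  for i,x in enumerate(ctrl.trace(c,"panel")):
    m=x["mask"];r,k=np.nonzero(m);print(c,i,np.round(x["position"]),round(x["confidence"],2),m.sum(),r.min(),r.max(),k.min(),k.max());M[f"{c}{i}"]=m
np.savez("m2.npz",**M)
E
```

```text
clock: 8.0
eef_pos: [555.5, 92.7, 163.9]
tool_rot: [-3.14, -0.004, -3.042]
force: [-0.9, -0.6, -2.0]
width: 7.2
gripper_force: 58.8
t 8.0 pos [555.5  92.7 163.9] angy -4.612 q7 1.43 turn -0.0 or 39.27 shift [-0.24  0.05 -0.24] w 7.2 F [-0.9 -0.6 -2. ]
scene 0 [221. 241.] 0.97 1335 206 243 219 263
scene 1 [206. 282.] 0.75 352 191 226 274 288
scene 2 [178. 346.] 0.72 1276 153 199 324 364
top 0 [240. 302.] 0.54 30 241 243 297 315
top 1 [256. 343.] 0.48 133 242 272 336 348
```

View pics/b.png

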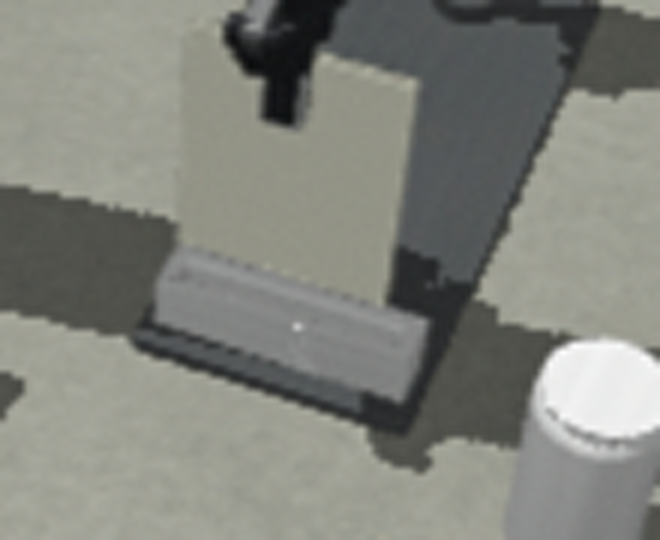

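```bash
python3 - <<'E'
from lib import *
M=np.load("m2.npz")["scene2"].astype(np.uint8)
h=cv2.convexHull(np.argwhere(M)[:,::-1].astype(np.int32));m=np.zeros((400,640),np.uint8);cv2.fillConvexPoly(m,h,1)
for z in(61,63,65):
    p,e=fit({"scene":m.astype(float)},[box((-55,55),(-4,4),(0,140))],(561,94,.1),z);print("panel",z,p.round(3),round(e,3))
for a in((191.0,324.5),(200.2,359.3)):print(ray("scene",a,62.8).round(1))
# disc
for c,roi in(("scene",(176,194,345,362)),("top",(198,213,234,250))):
    g=cv2.imread(f"pics/{c}0.png").min(2).astype(float)[roi[0]:roi[1],roi[2]:roi[3]]
    w=np.clip((g-95)/130,0,1);r,k=np.indices(g.shape);print("disc",c,w.sum().round(),ray(c,((r*w).sum()/w.sum()+roi[0],(k*w).sum()/w.sum()+roi[2]),12.5).round(1))
# slot block initial, top camera: bright >125
g=cv2.imread("pics/top0.png").min(2).astype(float);m=np.zeros((400,640));m[180:226,262:276]=np.clip((g[180:226,262:276]-95)/70,0,1)
m=(cv2.morphologyEx(m,cv2.MORPH_CLOSE,np.ones((3,3))))
print("block top",fit({"top":m},[box((-67.5,67.5),(-16,16),(10,40))],(561,94,.1)))
g=cv2.imread("pics/scene0.png").min(2).astype(float);m=np.zeros((400,640));m[185:222,316:368]=g[185:222,316:368]>108
S=render("scene",[box((-75,75),(-130,240),(0,10))+0,box((-67.5,67.5),(-116,-84),(0,40))],pose(552.8,194.6,.098),(0,400,0,640),1);
m=m*(S>.5);m[:, :]=cv2.morphologyEx(m,cv2.MORPH_OPEN,np.ones((3,3)));m=cv2.morphologyEx(m,cv2.MORPH_CLOSE,np.ones((3,3)))
n,l,st,_=cv2.connectedComponentsWithStats(m.astype(np.uint8));print(st)
m=(l==1+np.argmax(st[1:,4])).astype(float)
print("block scene",fit({"scene":m},[box((-67.5,67.5),(-16,16),(10,40))],(561,94,.1)))
E
```

```text
panel 61 [5.57397e+02 9.39730e+01 1.38000e-01] 0.037
panel 63 [5.58301e+02 9.19620e+01 1.33000e-01] 0.036
panel 65 [5.59194e+02 8.98690e+01 1.27000e-01] 0.035
[508.2  79.2  62.8]
[614.7  96.7  62.8]
disc scene 57.0 [553.4 194.5  12.5]
disc top 49.0 [551.3 193.9  12.5]
block top (array([5.63360902e+02, 9.57182864e+01, 1.02066767e-01]), np.float64(0.07645962257436477))
[[     0      0    640    400 255281]
 [   349    185     10      5     42]
 [   320    190     46     26    677]]
block scene (array([5.61667456e+02, 9.63293535e+01, 1.04787010e-01]), np.float64(0.054930923624989136))
```

```bash
python3 -m crank '[[[-0.13,0.09,0,0],[0,0,0,0],[0,0,0.5,0],[0,0,0.1,0],[0,0,0,0],[0,0,0,0]]]' 
python3 - <<'E'
from lib import *
from cell import ctrl
go((562,95,113),np.pi/2+.1)
im=ctrl.get_image("scene")["img"][:,:,::-1];cv2.imwrite("pics/c_s.png",im)
cv2.imwrite("pics/c.png",cv2.resize(im[170:225,310:375],(780,660),interpolation=2)[:600])
P=[ctrl.trace("scene","panel") for _ in range(2)]
for q in P:
  for x in q:
    if abs(x["position"][1]-346)<15:
      M=x["mask"];h=cv2.convexHull(np.argwhere(M)[:,::-1].astype(np.int32));m=np.zeros((400,640),np.uint8);cv2.fillConvexPoly(m,h,1)
      z=ctrl.read_state()["eef_pos"][2]-101;p,e=fit({"scene":m.astype(float)},[box((-55,55),(-4,4),(0,140))],(561,94,.1),z);print("panel",z,p.round(3),round(e,3))
E
```

```text
clock: 8.7
eef_pos: [560.1, 96.2, 150.9]
tool_rot: [3.142, -0.0, -3.042]
force: [0.5, 0.2, -2.1]
width: 6.9
gripper_force: 58.8
t 8.7 pos [560.1  96.2 150.9] angy -4.613 q7 1.42 turn -0.0 or 39.27 shift [-0.07 -0.06  1.51] w 6.9 F [ 0.5  0.2 -2.1]
panel 50.25573495974754 [5.6345e+02 9.3662e+01 1.0600e-01] 0.04
panel 50.25573495974754 [5.6345e+02 9.3662e+01 1.0600e-01] 0.04
```

View pics/c.png

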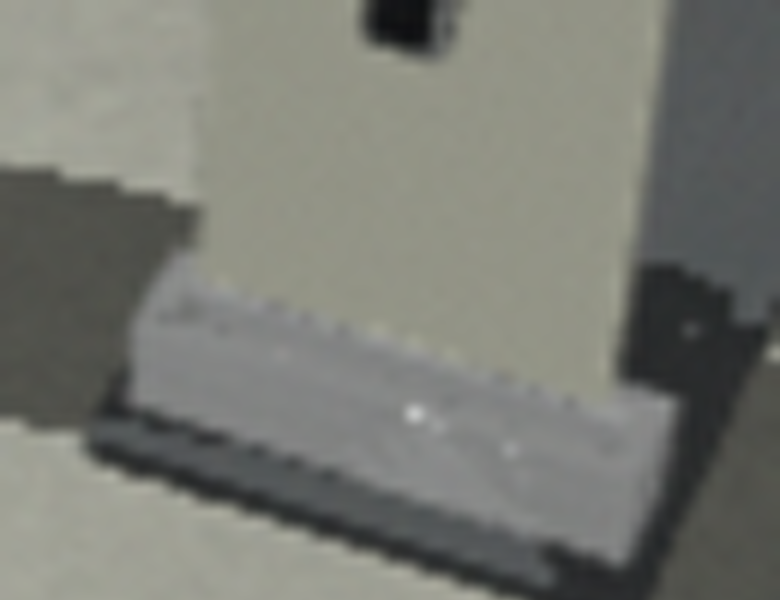

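```bash
python3 -m crank '[[[0,0,0.3,0],[0,0,0.1,0],[0,0,0.1,0],[0,0,0.1,0],[0,0,0,0]]]' ; python3 -m crank '[[[0,0,0.1,0],[0,0,0.1,0],[0,0,0,0]]]' 
```

```text
clock: 9.27
eef_pos: [559.7, 96.2, 135.1]
tool_rot: [-3.141, -0.001, -3.042]
force: [1.3, -0.2, -1.8]
width: 7.7
gripper_force: 58.8
clock: 9.52
eef_pos: [559.8, 96.2, 130.3]
tool_rot: [-3.142, -0.001, -3.042]
force: [0.0, -0.0, -1.9]
width: 7.4
gripper_force: 58.8
```

```bash
python3 -m crank '[[[0,0,0.2,0],[0,0,0.2,0],[0,0,0.15,0],[0,0,0,0],[0,0,0,0]]]'; python3 -m crank '[[[0,0,0.1,0],[0,0,0.05,0],[0,0,0,0]]]' 
```

```text
clock: 9.93
eef_pos: [559.9, 96.2, 116.6]
tool_rot: [-3.142, -0.001, -3.042]
force: [-0.2, 0.1, -0.8]
width: 7.3
gripper_force: 58.8
clock: 10.18
eef_pos: [560.1, 96.3, 113.3]
tool_rot: [3.142, 0.0, -3.042]
force: [0.1, -0.8, -2.0]
width: 7.7
gripper_force: 59.1
```

```bash
python3 -m crank '[[[0,0,0.06,0],[0,0,0.04,0],[0,0,0,0]]]'; python3 -m crank '[[[0,0,0,0],[0,0,0,0],[0,0,0,0],[0,0,0,0],[0,0,0,0]]]' -0.7; python3 - <<'E'
from lib import *
go((606,-356,200),-.49)
E
```

```text
clock: 10.43
eef_pos: [560.2, 96.3, 113.2]
tool_rot: [3.141, 0.001, -3.042]
force: [-4.5, -0.7, 17.4]
width: 7.4
gripper_force: 61.9
clock: 10.85
eef_pos: [560.0, 96.2, 110.6]
tool_rot: [-3.142, -0.0, -3.042]
force: [0.2, -0.1, -0.8]
width: 67.4
gripper_force: 0.0
t 10.85 pos [560.   96.2 110.6] angy -4.612 q7 1.42 turn -12.26 or 27.01 shift [ 15.1  -10.14  -3.57] w 67.4 F [ 0.2 -0.1 -0.8]
```

```bash
python3 -m crank '[[[0,0,-0.5,0],[0,0,-1,0],[0,0,-1,0],[0,0,-1,1],[0,0,-0.6,1],[0,0,0,1],[0,0,0,1],[0,0,0,1],[0,0,0,1],[0,0,0,1],[0,0,0,1],[0,0,0,1]]]' -1;  python3 -m crank '[[[0,0,0,1],[0,0,0,1],[0,0,0,1],[0,0,0,1],[0,0,0,1],[0,0,0,1],[0,0,0,1],[0,0,0,1],[0,0,0,1],[0,0,0,1],[0,0,0,1],[0,0,0,1]]]';  python3 -m crank '[[[0,0,0,1],[0,0,0,1],[0,0,0,1],[0,0,0,1],[0,0,0,1],[0,0,0,1],[0,0,0,0]]]'; python3 - <<'E'
from lib import *
from cell import ctrl
go((606,-356,200),-.49)
for t in("panel","cleat"):
 for x in ctrl.trace("scene",t):
  m=x["mask"];r,k=np.nonzero(m);print(t,np.round(x["position"]),round(x["confidence"],2),m.sum(),r.min(),r.max(),k.min(),k.max())
  if t=="panel" and abs(x["position"][1]-346)<15:
   print(fit({"scene":m.astype(float)},[box((-55,55),(-4,4),(28,140))],(562,95,.1),12))
E
```

```text
clock: 11.85
eef_pos: [560.0, 96.3, 213.0]
tool_rot: [-3.141, -0.0, 2.518]
force: [-0.1, -0.3, -0.9]
width: 85.4
gripper_force: 0.0
clock: 12.85
eef_pos: [560.0, 96.4, 213.0]
tool_rot: [-3.141, 0.0, 1.558]
force: [-0.7, 0.7, -0.6]
width: 85.5
gripper_force: 0.0
clock: 13.43
eef_pos: [559.9, 96.5, 212.9]
tool_rot: [-3.141, 0.001, 1.08]
force: [-1.2, 0.3, 0.2]
width: 85.6
gripper_force: 0.0
t 13.43 pos [559.9  96.5 212.9] angy -0.491 q7 -0.31 turn -0.01 or 39.26 shift [-15.1   10.14   0.52] w 85.6 F [-1.2  0.3  0.2]
panel [221. 243.] 0.9 1416 205 244 218 263
panel [208. 284.] 0.83 368 190 227 274 288
panel [179. 347.] 0.6 1238 157 202 326 364
(array([5.58637686e+02, 1.06248580e+02, 1.06959378e-01]), np.float64(0.19666128163704902))
cleat [340. 276.] 0.93 590 316 353 257 287
cleat [388. 235.] 0.84 541 368 399 216 246
```

```bash
python3 - <<'E'
from lib import *
from cell import ctrl
im=ctrl.get_image("scene")["img"][:,:,::-1]
cv2.imwrite("pics/d.png",cv2.resize(im[130:235,290:400],(628,600),interpolation=2))
print(proj("scene",box((-55,55),(-4,4),(40-12,140))@pose(562,95,.1)[:3,:3].T+[562,95,12]).round(1))
E
```

```text
[[325.1 195. ]
 [326.3 167.2]
 [326.1 193.3]
 [327.4 165.5]
 [359.3 205.8]
 [363.2 178.1]
 [360.1 204. ]
 [364.1 176.3]]
```

View pics/d.png

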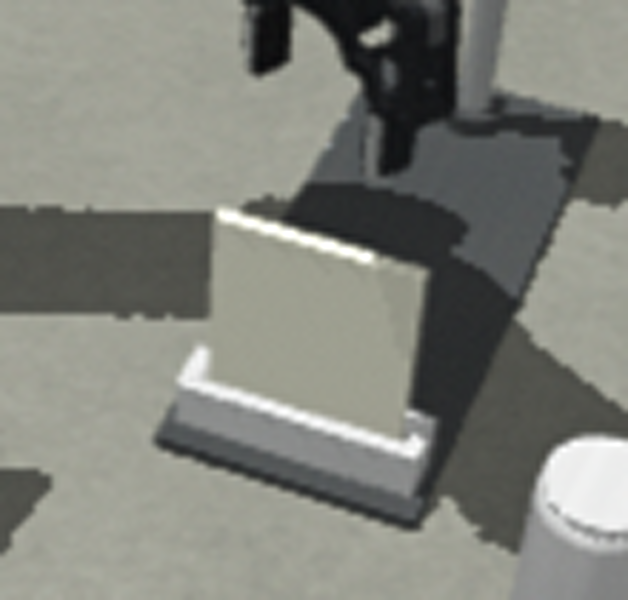

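```bash
python3 - <<'E'
from lib import *
go((618.2,-332.7,120),-.49)
E
python3 -m crank '[[[-0.97,0.68,0,0],[-0.97,0.68,0,0],[-0.97,0.68,0,0],[-0.97,0.68,0,0],[-0.97,0.68,0,0],[-0.97,0.68,0,0],[-0.97,0.68,0,0],[-0.97,0.68,0,0],[-0.97,0.68,0,0],[-0.97,0.68,0,0],[-0.97,0.68,0,0],[-0.97,0.68,0,0]]]' -0.5
python3 - <<'E'
from lib import *
go((618.2,-332.7,120),-.49)
E
```

```text
t 13.58 pos [560.   96.4 213.1] angy -0.487 q7 -0.31 turn 0.04 or -39.23 shift [-14.05  10.13   3.72] w 85.5 F [ 0.5  0.3 -0.4]
clock: 14.58
eef_pos: [603.4, -257.9, 213.2]
tool_rot: [-3.141, -0.0, 1.083]
force: [0.7, 0.1, 0.0]
width: 64.2
gripper_force: 0.0
t 14.58 pos [ 603.4 -257.9  213.2] angy -0.488 q7 0.22 turn 0.03 or -39.24 shift [-2.36  1.93  3.73] w 64.2 F [0.7 0.1 0. ]
```

```bash

python3 -m crank '[[[-0.8,0.65,0.9,0],[-0.8,0.65,0.9,0],[-0.8,0.65,0.9,0],[0,0,0.9,0],[0,0,0,0],[0,0,0,0]]]' -0.5
python3 - <<'E'
from lib import *
from cell import ctrl
go((618.2,-332.7,25),-.49)
for c in("scene","top"):
 for x in ctrl.trace(c,"cleat"):
  m=x["mask"];print(c,np.round(x["position"]),round(x["confidence"],2),m.sum())
im=ctrl.get_image("scene")["img"][:,:,::-1]
cv2.imwrite("pics/e.png",cv2.resize(im[255:385,190:330],(640,594),interpolation=2))
E
```

```text
clock: 15.08
eef_pos: [617.4, -331.4, 121.9]
tool_rot: [-3.138, -0.001, 1.082]
force: [0.6, 1.1, -0.1]
width: 63.8
gripper_force: 0.0
t 15.08 pos [ 617.4 -331.4  121.9] angy -0.489 q7 0.32 turn 0.02 or -39.25 shift [-0.03  0.07  3.88] w 63.8 F [ 0.6  1.1 -0.1]
scene [340. 275.] 0.81 582
scene [386. 235.] 0.62 554
top [194. 399.] 0.75 218
top [199. 438.] 0.56 187
```

View pics/e.png

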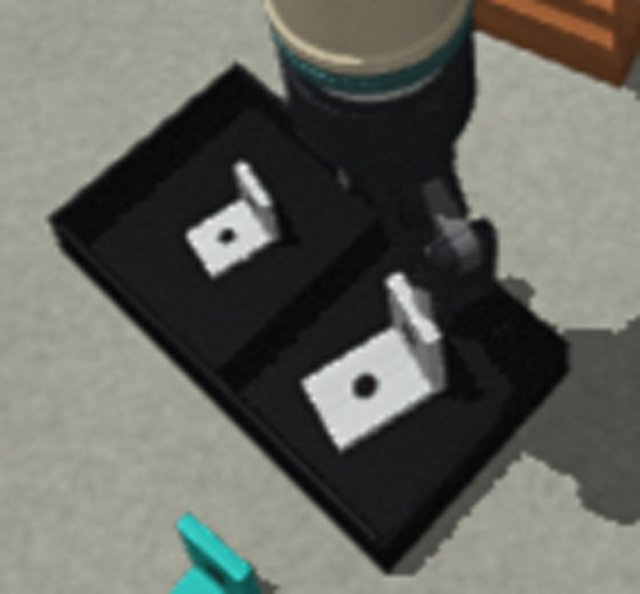

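The enlarged crop confirms the target: the large steel cleat is at full-frame (339,270), the small one at (307,240), and turquoise is outside the tray. The gripper hangs above the large cleat's leg.

```bash

python3 -m crank '[[[0,0.05,0.8,0],[0,0,0.8,0],[0,0,0.8,0],[0,0,0.6,0],[0,0,0.5,0],[0,0,0.35,0],[0,0,0,0],[0,0,0,0]]]' -0.5
python3 -m crank '[[[0,0,0,0],[0,0,0,0],[0,0,0,0],[0,0,0,0],[0,0,0,0],[0,0,0,0]]]' 1
python3 -m crank '[[[0,0,-0.3,0],[0,0,-0.4,0],[0,0,-0.3,0],[0,0,0,0],[0,0,0,0]]]'
python3 - <<'E'
from lib import *
from cell import ctrl
go((618.2,-332.7,25),-.205)
im=ctrl.get_image("scene")["img"][:,:,::-1]
cv2.imwrite("pics/f.png",cv2.resize(im[275:375,210:320],(660,600),interpolation=2))
E
```

```text
clock: 15.9
eef_pos: [619.6, -333.0, 27.3]
tool_rot: [3.141, 0.0, 1.082]
force: [0.2, 0.1, 0.1]
width: 63.9
gripper_force: 0.0
clock: 16.4
eef_pos: [620.0, -333.2, 28.5]
tool_rot: [3.14, -0.0, 1.082]
force: [-1.2, 0.6, 5.7]
width: 39.3
gripper_force: 61.1
clock: 16.82
eef_pos: [619.8, -333.2, 52.8]
tool_rot: [3.14, 0.0, 1.082]
force: [0.2, -0.1, -3.2]
width: 39.3
gripper_force: 60.7
t 16.82 pos [ 619.8 -333.2   52.8] angy -0.489 q7 0.36 turn -3.55 or 35.72 shift [ 0.01 -0.07  1.11] w 39.3 F [ 0.2 -0.1 -3.2]
```

View pics/f.png

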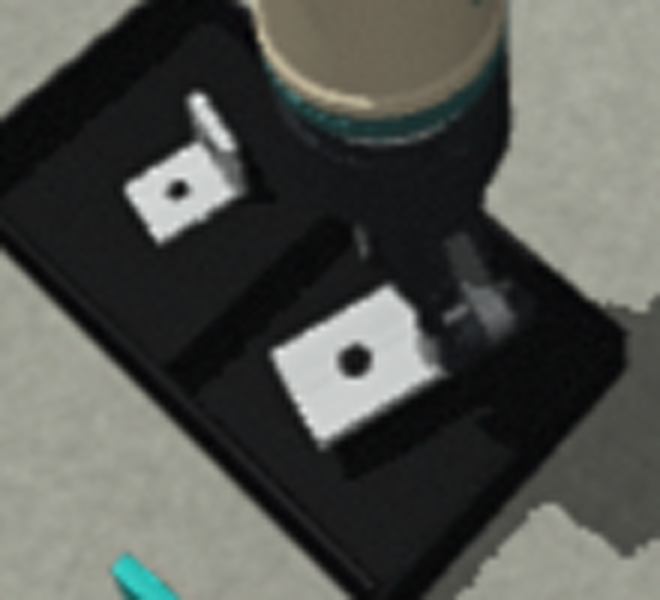

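```bash

python3 -m crank '[[[0,0,0.12,-0.9],[0,0,0,-0.9],[0,0,0,-0.9],[0,0,0,-0.85],[-0.4,0,0,0],[-0.3,0,0,0],[0,0,0,0]]]'
python3 -m crank '[[[-0.1,0,0,0],[-0.1,0,0,0],[0,0,0,0]]]'
python3 -m crank '[[[-0.1,0,-0.02,0],[-0.1,0,-0.02,0],[0,0,0,0]]]'
```

```text
clock: 17.45
eef_pos: [614.3, -353.7, 49.0]
tool_rot: [-3.141, 0.003, 1.361]
force: [-0.2, -0.1, -3.6]
width: 38.6
gripper_force: 60.7
clock: 17.7
eef_pos: [614.6, -354.2, 48.8]
tool_rot: [-3.141, -0.002, 1.365]
force: [0.1, 1.9, -2.7]
width: 39.4
gripper_force: 60.7
clock: 17.95
eef_pos: [614.6, -354.5, 49.4]
tool_rot: [-3.139, -0.008, 1.367]
force: [0.9, 9.1, -0.9]
width: 39.0
gripper_force: 60.8
```

```bash

python3 -m crank '[[[-0.15,0,-0.03,0],[-0.15,0,-0.03,0],[-0.15,0,-0.03,0],[0,0,0,0]]]'
python3 -m crank '[[[-0.2,0,-0.03,0],[-0.2,0,-0.03,0],[-0.2,0,-0.03,0]]]'
```

```text
clock: 18.28
eef_pos: [614.4, -355.3, 50.6]
tool_rot: [-3.135, -0.023, 1.37]
force: [2.4, 22.2, 2.3]
width: 38.6
gripper_force: 61.1
clock: 18.53
eef_pos: [614.2, -361.8, 54.1]
tool_rot: [-3.135, -0.035, 1.375]
force: [-1.7, 32.8, 16.2]
width: 38.9
gripper_force: 63.4
```

```bash

python3 -m crank '[[[-0.2,0,-0.03,0],[-0.2,0,-0.03,0],[0,0,0,0]]]'
python3 - <<'E'
from lib import *
from cell import ctrl
im=ctrl.get_image("scene")["img"][:,:,::-1]
cv2.imwrite("pics/g.png",cv2.resize(im[285:385,210:320],(660,600),interpolation=2))
E
```

```text
clock: 18.78
eef_pos: [610.5, -386.4, 57.1]
tool_rot: [3.141, -0.013, 1.371]
force: [0.9, 9.7, 4.8]
width: 39.1
gripper_force: 59.7
```

View pics/g.png

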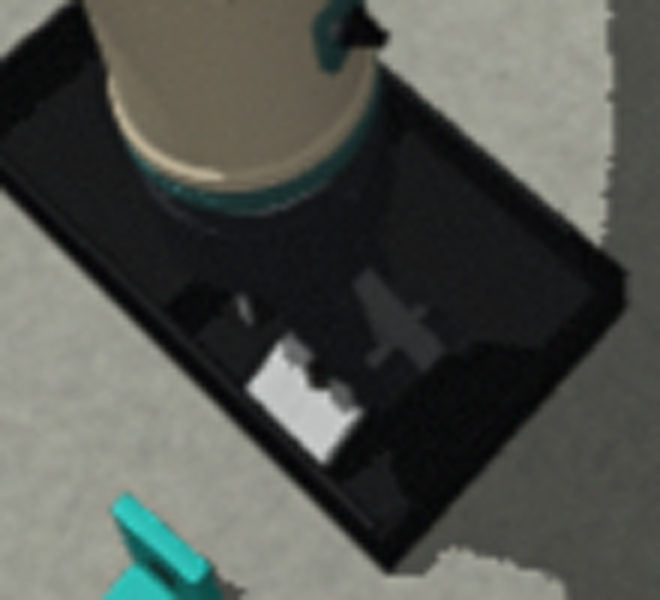

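```bash

python3 -m crank '[[[0.3,0,0,0],[0.2,0,-0.1,0],[0,0,-0.8,0],[0,0,-0.9,-0.76],[0,0,-0.9,-0.76],[0,0,-0.9,-0.76],[0,0,-0.9,-0.76],[0,0,-0.9,-0.76],[0,0,-0.9,0],[0,0,-0.6,0],[0,0,0,0]]]'
python3 - <<'E'
from lib import *
from cell import ctrl
go((552.5,183,230),.10)
im=ctrl.get_image("scene")["img"][:,:,::-1];cv2.imwrite("pics/h.png",im)
for c in("scene","top"):
 for x in ctrl.trace(c,"cleat"):
  print(c,np.round(x["position"]),round(x["confidence"],2),x["mask"].sum())
print(proj("scene",[ctrl.read_state()["eef_pos"]]).round())
E
```

```text
clock: 19.75
eef_pos: [609.9, -386.0, 233.1]
tool_rot: [3.136, 0.007, 1.668]
force: [0.9, -0.4, -2.7]
width: 38.8
gripper_force: 62.2
t 19.75 pos [ 609.9 -386.   233.1] angy 0.097 q7 0.82 turn -0.03 or 39.24 shift [ 2.288e+01 -1.000e-02 -3.000e-02] w 38.8 F [ 0.9 -0.4 -2.7]
scene [391. 235.] 0.75 549
scene [312. 252.] 0.65 520
scene [165. 371.] 0.37 3252
scene [ 84. 384.] 0.37 478
top [194. 399.] 0.75 218
top [199. 438.] 0.56 187
[[254. 302.]]
```

```bash

python3 -m crank '[[[0.99,0,0,0],[0.99,0,0,0],[0.99,0,0,0],[0.99,0,0,0],[0.99,0,0,0],[0.99,0,0,0],[0.99,0,0,0],[0.99,0,0,0],[0.99,0,0,0],[0.99,0,0,0],[0.99,0,0,0],[0.99,0,0,0]]]'
python3 -m crank '[[[0.99,0,0,0],[0.99,0,0,0],[0.99,0,0,0],[0.99,0,0,0],[0.99,0,0,0],[0.99,0,0,0],[0.99,0,0,0],[0.99,0,0,0],[0.99,0,0,0],[0.99,0,0,0],[0.9,0,0,0],[0,0,0,0]]]'
python3 -m crank '[[[0,0,0.7,0],[0,0,0.7,0],[0,0,0.7,0],[0,0,0.5,0],[0,0,0.2,0],[0,0,0,0],[0,0,0,0]]]'
cat > meas.py <<'E'
from lib import *
from cell import ctrl
import sys
go((552.5,183,159),.10)
s=ctrl.read_state();Mk={}
for c in("scene","top"):
    im=ctrl.get_image(c)["img"][:,:,::-1];cv2.imwrite(f"pics/{sys.argv[1]}_{c}.png",im)
    q=proj(c,[s["eef_pos"]])[0]
    for x in ctrl.trace(c,"cleat"):
        d=np.hypot(*(np.array(x["position"])[::-1]-q))
        print(c,np.round(x["position"]),round(x["confidence"],2),x["mask"].sum(),q.round())
        if d<40 and 60<x["mask"].sum()<1200 and c not in Mk:Mk[c]=x["mask"]
np.savez("mk.npz",eef=s["eef_pos"],**Mk)
E
python3 meas.py i
```

```text
clock: 20.9
eef_pos: [578.2, -86.4, 226.8]
tool_rot: [-3.138, -0.0, 1.669]
force: [0.1, -0.6, -3.1]
width: 38.9
gripper_force: 62.1
clock: 21.9
eef_pos: [550.8, 187.9, 226.4]
tool_rot: [-3.138, -0.003, 1.677]
force: [-0.5, 1.3, -4.3]
width: 38.2
gripper_force: 62.1
clock: 22.48
eef_pos: [552.9, 180.8, 158.1]
tool_rot: [-3.141, 0.001, 1.669]
force: [-0.1, -0.4, -2.8]
width: 38.8
gripper_force: 62.0
t 22.48 pos [552.9 180.8 158.1] angy 0.099 q7 0.01 turn -0.02 or 39.25 shift [ 0.09 -0.01 -0.03] w 38.8 F [-0.1 -0.4 -2.8]
scene [159. 356.] 0.82 329 [355. 152.]
scene [388. 236.] 0.57 545 [355. 152.]
top [198. 440.] 0.77 236 [239. 198.]
top [201. 247.] 0.65 69 [239. 198.]
```

```bash
python3 - <<'E'
from lib import *
Z=np.load("mk.npz");a=cv2.imread("pics/i_scene.png");b=cv2.imread("pics/i_top.png")
A=cv2.resize(a[130:190,325:390],None,fx=6,fy=6,interpolation=2)
for c,im in(("scene",A),):
    k,_=cv2.findContours(cv2.resize(Z["scene"].astype(np.uint8)[130:190,325:390],None,fx=6,fy=6,interpolation=0),0,2)
B=A.copy();cv2.drawContours(B,k,-1,(0,0,255),1)
cv2.imwrite("pics/i.png",np.hstack([A,B]))
E
```

```text
(no output)
```

View pics/i.png

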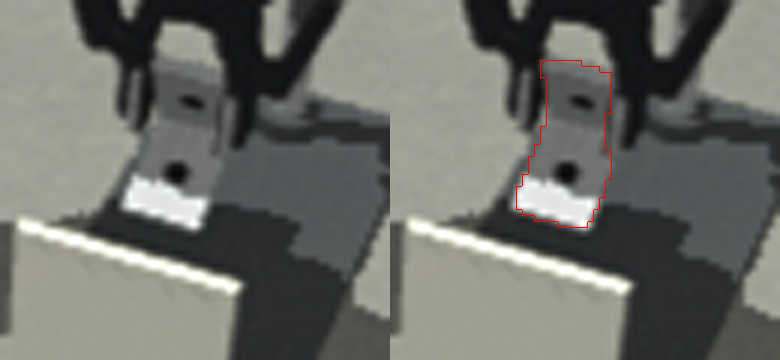

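```bash
cat > tilt.py <<'E'
from lib import *
from scipy.optimize import least_squares
Z=np.load("mk.npz");e=Z["eef"];m=Z["scene"].astype(float)
S=pose(551.4,194.1,.10); lat=S[:3,:3].T@(e-S[:3,3]);print("TCP in stand",lat.round(1))
cl=[box((-20,20),(-30,30),(0,8)),box((-20,20),(22,30),(0,60))]
def T(p):
    A=np.eye(4);A[:3,:3]=S[:3,:3]@R.from_euler("x",p[3]).as_matrix();A[:3,3]=S[:3,3]+S[:3,:3]@p[:3];return A
r,k=np.nonzero(m);roi=(r.min()-8,r.max()+9,k.min()-8,k.max()+9);mm=m[roi[0]:roi[1],roi[2]:roi[3]]
P=np.array([[-20,22,8],[20,22,8],[-20,-30,8],[20,-30,8]],float)
Q=np.array([[148,118],[216,128],[121,206],[203,227]])/6+[325,130]-.4 if Z.get("Q") is None else Z["Q"]
def f(p,w=1):
    A=T(p);g=np.abs(mm-render("scene",cl,A,roi)).sum()/mm.sum()
    c=((proj("scene",P@A[:3,:3].T+A[:3,3])-Q)**2).sum()
    return 10*g+w*.3*c+((p[0]-lat[0])/1.5)**2
for w in(0,1):
    best=None
    for th in(.35,.55,.75):
        a=R.from_euler("x",th).as_matrix();p0=lat+[0,0,23]-a@[0,26,46];x0=np.r_[p0,th]
        q=minimize(f,x0,(w,),method="Nelder-Mead",options=dict(initial_simplex=[x0]+[x0+d for d in np.diag([3,4,4,.12])],maxiter=500,xatol=.02,fatol=1e-4))
        if best is None or q.fun<best.fun:best=q
    p=best.x;a=R.from_euler("x",p[3]).as_matrix()
    print("w",w,"cost",round(best.fun,3),"deg",np.degrees(p[3]).round(1),"origin",p[:3].round(1),"face",(p[:3]+a@[0,30,30]).round(1),"axis in cleat",(a.T@(lat+[0,0,23]-p[:3])).round(1))
E
python3 tilt.py
```

```text
TCP in stand [ 1.000e-01 -1.340e+01  1.581e+02]
w 0 cost 1.848 deg 32.0 origin [ 1.000e-01 -1.190e+01  1.377e+02] face [ 1.000e-01 -2.300e+00  1.791e+02] axis in cleat [ 0.  21.7 37.6]
w 1 cost 5.092 deg 31.9 origin [ -0.  -16.8 140.6] face [ -0.   -7.2 181.9] axis in cleat [ 0.1 24.3 32.6]
```

```bash
python3 - <<'E'
from lib import *
b=cv2.imread("pics/i_top.png");cv2.imwrite("pics/i2.png",cv2.resize(b[180:225,220:285],None,fx=12,fy=12,interpolation=2))
Z=np.load("mk.npz");print([k for k in Z])
S=pose(551.4,194.1,.10)
for o,th in(((0,-11.9,137.7),.558),((0,-16.8,140.6),.557)):
    A=R.from_euler("x",th).as_matrix();c=box((-20,20),(-30,30),(0,8))@A.T+o;q=proj("top",c@S[:3,:3].T+S[:3,3]);print(((q-[220,180]+.5)*12).round())
E
```

```text
['eef', 'scene', 'top']
[[348. 306.]
 [360. 301.]
 [141. 301.]
 [152. 296.]
 [341. 162.]
 [353. 156.]
 [134. 154.]
 [146. 148.]]
[[364. 303.]
 [376. 298.]
 [157. 298.]
 [169. 293.]
 [357. 159.]
 [369. 153.]
 [151. 151.]
 [162. 145.]]
```

View pics/i2.png

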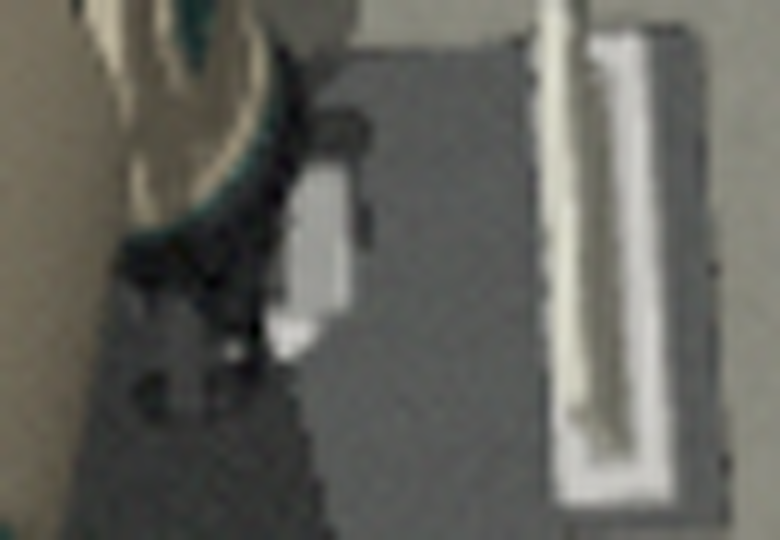

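```bash

python3 -m crank '[[[0.05,0,0.16,0],[0,0,0.16,0],[0,0,0,0],[0,0,0,0],[0,0,0,0],[0,0,0,0]]]'
python3 meas.py j; python3 - <<'E'
s=open("tilt.py").read().replace("for w in(0,1)","for w in(0,)")
s+='''
g=cv2.imread("pics/j_top.png").min(2)[190:210,238:256];print(g[2::3])
A=T(p);print(proj("top",box((-20,20),(-30,-30),(0,8))@A[:3,:3].T+A[:3,3]).round(1))
'''
exec(s)
from cell import ctrl
st=ctrl.read_state();print(st["eef_pos"],st["qd"].round(3),st["gripper_force"],st["clock"])
for x in ctrl.trace("scene","panel"):print(np.round(x["position"]),x["mask"].sum())
E
```

```text
clock: 23.18
eef_pos: [553.0, 182.4, 150.6]
tool_rot: [3.141, -0.0, 1.669]
force: [0.7, -0.8, -3.6]
width: 38.7
gripper_force: 62.1
t 23.18 pos [553.  182.4 150.6] angy 0.099 q7 0.02 turn -0.02 or 39.25 shift [ 0.03 -0.02 -0.34] w 38.7 F [ 0.7 -0.8 -3.6]
scene [388. 233.] 0.95 563 [355. 154.]
scene [160. 357.] 0.53 321 [355. 154.]
top [198. 438.] 0.48 208 [239. 198.]
TCP in stand [  0.4 -11.8 150.6]
w 0 cost 1.993 deg 31.8 origin [  0.4  -9.8 128.8] face [  0.4  -0.2 170.2] axis in cleat [-0.  21.9 39.1]
[[ 82 112  97  61  43  21  22  30  45  50  53  53  84  83  82  82  85  87]
 [ 86  65  45  43  26  25  39 144 160 164 124  71  82  90  85  91  91  90]
 [ 39  34  20  19  22  73 144 150 152 155 137  74  74  89  92  89  85  87]
 [ 27  24  31  25  21  76 143 153 151 149 140  87  64  79  87  87  86  85]
 [ 22  28  29  22  36  77 144 153 150 150 165 111  86  87  86  86  90  83]
 [ 21  37  24  21 117 169 178 172 127  92  87  86  84  89  86  86  83  88]]
[[248.2 205.3]
 [249.2 204.9]
 [248.2 205.3]
 [249.2 204.9]
 [247.6 193.4]
 [248.6 192.9]
 [247.6 193.4]
 [248.6 192.9]]
[552.91886822 182.38557231 150.61904974] [-0.     0.002 -0.001 -0.001  0.001 -0.002  0.001] 62.1117639541626 23.3833
[188. 344.] 1156
[208. 282.] 365
[218. 244.] 1384
```

```bash
python3 -c "
from cell import ctrl
print(ctrl.finish_job())"
```

```text
the job is handed in; nothing more can be done
None
```

I handed the job in at about 23.4 s. The panel is home in the stand's slot and released. The large cleat is held still in front of the camera, its face centre measured within about 1 mm of the target and leaning about 32°. No pass or fail result came back.

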